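# Sort the soft rubber mounts from the firm ones by squeezing

### The arm

A 6-joint arm with a two-finger parallel gripper is mounted at the origin on the work surface. World frame = base frame: x ahead of the robot, y to its left, z up, the work surface at z = 0. Lengths are in m, angles in rad, forces in N, time in s.
With the tool pointing down it reaches from about 0.4 to 0.825 m from the base axis. Payload 7 kg.
Tool frame: the origin (TCP) lies on the centre line of the jaws, within the pads' length; the fingertips stand 22 mm ahead of it and the grasp point (between the pads) lies 3 mm ahead of it; z points along the fingers, y is the line along which they close (so a half turn about z gives the same grasp; the last joint's range is limited). The gripper opens to 88 mm and grips with 3 to 60 N. Pads are 19 mm wide; open, the fingers measure 130 mm over their backs; the gripper's body (78 mm by 193 mm) begins 47 mm behind the grasp point.
Start: joints at [1.475, 0.359, 0.012, 0, -1.224, -0.288], TCP at [0.253, 0.626, 0.249] pointing down, gripper open.
Joint ranges: [-3.07, 3.07], [-1.43, 2.12], [-1.02, 1.25], [-3.03, 1.67], [-3.05, -0], [-3.03, 3.03]. Speed limits (rad/s): [2.39, 2.39, 3.01, 3.14, 3.14, 3.14].

### API

Orientations are given as [roll, pitch, yaw] about the fixed x, y, z axes, in that order (R = Rz(yaw) Ry(pitch) Rx(roll)).
In Python, from station import monitor, viewer, order gives the robot as it stands. The module is installed in compiled form; this text tells all that it offers.
- The arm moves only by the tool servo_tool, never from a script. Its argument "targets" is a list of rows, each an object with "angular": the turn, a rotation vector about the tool's x, y, z in degrees, a list of three; "xyz": the shift along the tool's x, y, z in cm, a list of three; "claw": the finger opening in cm, from 0 to 8.76. A call has 1 to 20 rows; each row shifts and turns the commanded pose from where the row before left it, along the tool's axes as they then stand; what a row does not reach is not made up. A row lasts 1/10 s, in which the tool goes at most 50 mm and 8.59 degrees, less where a joint would pass 70% of its speed; a pose out of reach is approached as far as the arm can. A call is refused whole if a number of a shift passes 5 or a number of a turn 8.59, either way. A call with a gripper value outside its range is refused whole. The fingers move at their own pace and stop on an object; "force" is the grip in N (left out, the last holds). Time passes only in rows, so rows that do not move let the fingers close. It gives the time, the measured TCP pose, the force, the opening and the grip force at its end, in the units of the state.
- monitor.get_state(): the state, without advancing time (a new reading comes with each control period).
- viewer.grab_frame(name): name is "scene" or "top" or "wrist"; returns a dict with "color" (480x640x3 uint8, blue, green, red), "fovy" (degrees; the focal length in pixels is half the picture's height over the tangent of half this angle, whatever the lens; pixels are square), "cx", "cy" (the principal point, pixels), "R" (3x3) and "t" (3): a world point X has camera coordinates R X + t. Camera axes: x right, y down, z forward; pixel columns grow to the right and rows downward; lengths in m; the calibration is good to about 2 mm. A picture is of the moment at which its call begins. There is no depth.
- order.job_done(): hands the job in; it is judged then, once.
The state is a dict: "t": time; "q": joint angles; "qd": joint speeds; "joint_efforts": joint torques, N m; "eef_pos": TCP position; "ee_rot": TCP orientation; "force": force on the tool from outside, world axes, zero at the start; "moment": the same for the moment, N m; "width": finger opening in m; "gripper_force": force on a finger pad.
Only numpy, scipy, OpenCV 4.12 (cv2) and the standard library are available. Lean on these libraries where they do the work, as an engineer would, in place of code of your own. Each camera call takes 0.05 s, during which the arm holds its last target. There are 200 camera calls.

### The job

Four rubber sandwich mounts of the same look stand on the plywood board and some may have gone soft. Squeeze each one gently between the fingers, across its steel plates, to feel whether it is firm or soft; then stand the firm ones upright on the floor of the shallow metal tray and put the soft ones in the cardboard carton. Do not squeeze so hard that a mount is crushed, and leave the other things on the bench undisturbed.

Things in the scene. Friction and masses are not known exactly. Their poses are not given: they have to be found in the camera images.
- mount1_center (a point): rubber sandwich mount: black rubber block between two upright steel plates, 46 mm over the plates along its y (the squeeze axis), 40 mm along x, 50 mm tall, 130 to 210 g, all four alike in look. Origin at its centre, 25 mm above its underside, z up; upright on the board at the start.
- mount1: mount 1, origin at the centre of its underside. Pinched along y, one plate gives like a spring, by 12 mm at most, and comes back: a soft mount gives all 12 mm (34 mm left) by 13 N, a firm one about 3 mm (43 mm left) at 20 N a finger, 4 mm at 30 N. Only the squeeze tells; 0 to 4 are soft. More than about 40 N a finger crushes it.
- mount2_center (a point): mount 2, the same in look and size as mount 1, soft or firm; origin and axes as there
- mount2: the whole of mount 2; origin at the centre of its underside; it gives as told for mount 1, soft or firm
- mount3_center (a point): mount 3, the same in look and size as mount 1, soft or firm; origin and axes as there
- mount3: the whole of mount 3; origin at the centre of its underside; it gives as told for mount 1, soft or firm
- mount4_center (a point): mount 4, the same in look and size as mount 1, soft or firm; origin and axes as there
- mount4: the whole of mount 4; origin at the centre of its underside; it gives as told for mount 1, soft or firm
- board: fixed plywood board 260 x 260 mm, 12 mm thick, on which the four mounts and three small upright capacitors (22 mm wide, up to 34 mm tall) stand; the capacitors stand along its y centre line, at 0 and 95 mm to either side; origin at the centre of its underside (board top at 12 mm)
- tray_in (a point): centre of the inner floor (2 mm above the bench) of the fixed shallow aluminium tray, for the firm mounts: inside 220 mm along x, 140 mm along y, walls 2 mm thick and 22 mm high over all; z up
- carton_in (a point): centre of the inner floor (4 mm above the bench) of the fixed open cardboard carton, for the soft mounts: inside 220 mm along x, 140 mm along y, walls 4 mm thick and 60 mm high over all, flaps folded outward at its two x ends; z up
Not all that is in view belongs to the job. What is shaped like the mount1 but blue is not meant.

How it is judged:
At the end, for the whole second after the job is handed in: Firm mounts (hidden core joint above 1.4) stand upright (0.2 rad) on the tray floor, centre within 95 mm (x) and 55 mm (y) of its middle, under 34 mm above its floor; soft ones (below 1.4) are in the carton, centres within 95 and 55 mm of its middle, under 50 mm above its floor; all at rest (((value of joint mount1_core above 1.4 rad and x of mount1_center in the frame of tray_in between -0.095 and 0.095 m and y of mount1_center in the frame of tray_in between -0.055 and 0.055 m and z of mount1_center in the frame of tray_in between 0.005 and 0.034 m and angle between mount1_center's own z axis and vertical below 0.2 rad) or (value of joint mount1_core below 1.4 rad and x of mount1_center in the frame of carton_in between -0.095 and 0.095 m and y of mount1_center in the frame of carton_in between -0.055 and 0.055 m and z of mount1_center in the frame of carton_in between 0.005 and 0.05 m)) and ((value of joint mount2_core above 1.4 rad and x of mount2_center in the frame of tray_in between -0.095 and 0.095 m and y of mount2_center in the frame of tray_in between -0.055 and 0.055 m and z of mount2_center in the frame of tray_in between 0.005 and 0.034 m and angle between mount2_center's own z axis and vertical below 0.2 rad) or (value of joint mount2_core below 1.4 rad and x of mount2_center in the frame of carton_in between -0.095 and 0.095 m and y of mount2_center in the frame of carton_in between -0.055 and 0.055 m and z of mount2_center in the frame of carton_in between 0.005 and 0.05 m)) and ((value of joint mount3_core above 1.4 rad and x of mount3_center in the frame of tray_in between -0.095 and 0.095 m and y of mount3_center in the frame of tray_in between -0.055 and 0.055 m and z of mount3_center in the frame of tray_in between 0.005 and 0.034 m and angle between mount3_center's own z axis and vertical below 0.2 rad) or (value of joint mount3_core below 1.4 rad and x of mount3_center in the frame of carton_in between -0.095 and 0.095 m and y of mount3_center in the frame of carton_in between -0.055 and 0.055 m and z of mount3_center in the frame of carton_in between 0.005 and 0.05 m)) and ((value of joint mount4_core above 1.4 rad and x of mount4_center in the frame of tray_in between -0.095 and 0.095 m and y of mount4_center in the frame of tray_in between -0.055 and 0.055 m and z of mount4_center in the frame of tray_in between 0.005 and 0.034 m and angle between mount4_center's own z axis and vertical below 0.2 rad) or (value of joint mount4_core below 1.4 rad and x of mount4_center in the frame of carton_in between -0.095 and 0.095 m and y of mount4_center in the frame of carton_in between -0.055 and 0.055 m and z of mount4_center in the frame of carton_in between 0.005 and 0.05 m)) and linear speed of each of mount1, mount2, mount3, mount4 below 0.02 m/s); the robot touches nothing.
It fails at once if a mount is crushed: the fingers press on it with more than 80 N in all (about 40 N a finger) (contact force between the fingers and mount1 above 80 N or contact force between the fingers and mount2 above 80 N or contact force between the fingers and mount3 above 80 N or contact force between the fingers and mount4 above 80 N).
It fails at once if a bystander is moved by more than 30 mm (distance of any of cap_a, cap_b, cap_c, magnifier, pliers, breadboard, screwdriver from where it was at the start of the episode above 0.03 m).
It also fails if it takes over 72 s, if anything falls off the work surface, if the arm or the gripper's body presses on something with over 40 N, if the wrist force passes 120 N, or if a joint passes its speed limit or range.

## Working session

There is one attempt and no reset: what is moved stays moved. The work goes in short steps, Python scripts to look and compute and a tool call to move; the robot and the scene stay as the last step left them, time stands still between calls to the robot, and variables do not carry over. Pictures are saved under pics/ and viewed, at most 10 in all, crops included, and the job is handed in when it is done.

Besides the shell and the picture viewer there is one more tool, called after ">>>" as name(argument=value, ...) on one line, values as JSON. servo_tool: Moves the arm, as the interface text tells. Its arguments: {"type":"object","properties":{"targets":{"type":"array"},"force":{"type":"number"}},"required":["targets"]}

```bash
mkdir -p pics
python3 - <<'E'
from station import monitor, viewer
import cv2,pickle
s=monitor.get_state();print({k:s[k] for k in('t','eef_pos','ee_rot','width','force')})
F={}
for n in("top","scene"):
    f=viewer.grab_frame(n);F[n]=f;cv2.imwrite(f"pics/{n}0.png",f["color"]);print(n,f["fovy"],f["cx"],f["cy"],f["R"],f["t"])
pickle.dump(F,open("f0.pkl","wb"))
E
```

```text
{'t': 0.0, 'eef_pos': array([0.25260053, 0.62547765, 0.24764958]), 'ee_rot': array([ 3.13996638e+00, -1.38693085e-04, -3.83928537e-01]), 'width': 0.08774939183689984, 'force': array([ 0.8495879 ,  0.12393506, -0.70748365])}
top 51.562162462365215 325.670650340414 241.55609338936796 [[-0.0034398  -0.9999537   0.00898699]
 [-0.99392414  0.00243008 -0.11004046]
 [ 0.11001352 -0.0093109  -0.99388648]] [0.00855673 0.58053587 1.09617171]
scene 50.63436173115025 326.8074216874555 243.47412932500382 [[-0.25209704  0.96767245  0.00755668]
 [ 0.78590894  0.20928792 -0.58184681]
 [-0.56461865 -0.14074299 -0.8132633 ]] [ 0.15853213 -0.42519196  1.3755105 ]
```

View pics/top0.png

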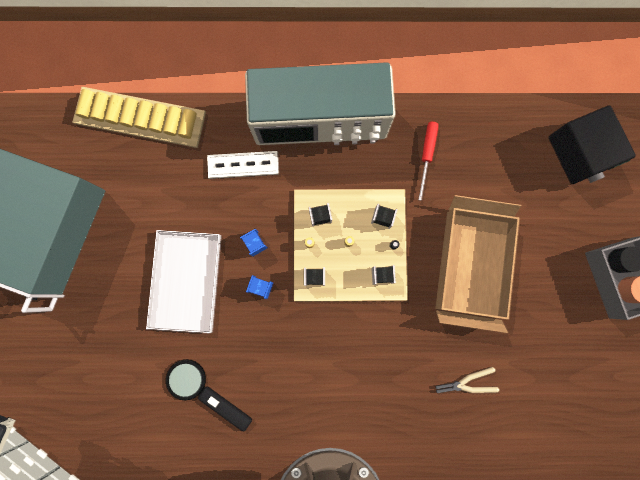

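View pics/scene0.png

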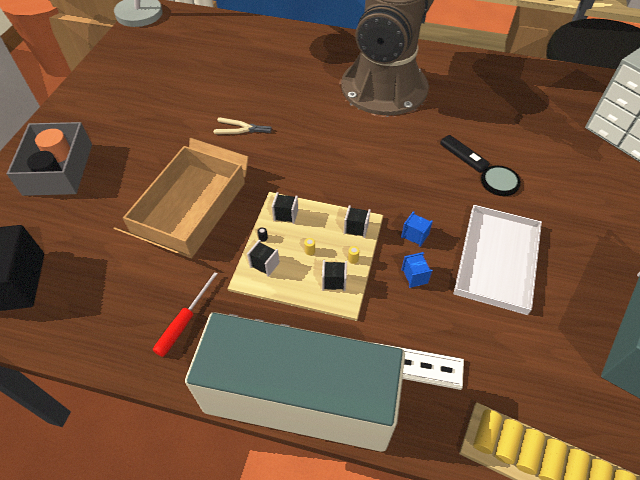

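The top view shows four black mounts on the board at (320,215), (384,216), (314,277) and (384,275). Things that could be mistaken for them are the blue look-alikes at (253,242) and (259,287), the black capacitor at (395,245), and the black box at (590,145). I choose the four black ones with steel plates on the plywood. The tray is white at about (184,282) and the carton is at about (479,263). Next come enlarged crops.

```bash
cat > h.py <<'E'
import numpy as np,cv2
def K(f):
    fl=240/np.tan(np.radians(f["fovy"])/2); return fl
def plane(f,p,z):
    d=np.array([(p[0]-f["cx"])/K(f),(p[1]-f["cy"])/K(f),1.]);R=np.array(f["R"]);t=np.array(f["t"])
    c=-R.T@t; d=R.T@d; return c+d*(z-c[2])/d[2]
def proj(f,X):
    c=np.array(f["R"])@X+f["t"]; return np.array([f["cx"]+K(f)*c[0]/c[2],f["cy"]+K(f)*c[1]/c[2]])
def tri(fs,ps):
    A=[];b=[]
    for f,p in zip(fs,ps):
        R=np.array(f["R"]);t=np.array(f["t"])
        for i in(0,1):
            u=(p[i]-(f["cx"],f["cy"])[i])/K(f)
            A.append(R[i]-u*R[2]);b.append(u*t[2]-t[i])
    x,r,_,_=np.linalg.lstsq(np.array(A),np.array(b),rcond=None);return x,np.sqrt(r)
def crop(f,x0,y0,w,h,s,name):
    im=cv2.resize(f["color"][y0:y0+h,x0:x0+w],None,fx=s,fy=s,interpolation=cv2.INTER_CUBIC)
    for x in range(-(-x0//10)*10,x0+w,10):
        cv2.line(im,(int((x-x0)*s),0),(int((x-x0)*s),4 if x%20 else 9),(0,0,255),1)
        if x%20==0: cv2.putText(im,str(x),(int((x-x0)*s),20),0,.35,(0,0,255),1)
    for y in range(-(-y0//10)*10,y0+h,10):
        cv2.line(im,(0,int((y-y0)*s)),(4 if y%20 else 9,int((y-y0)*s)),(0,0,255),1)
        if y%20==0: cv2.putText(im,str(y),(10,int((y-y0)*s)+4),0,.35,(0,0,255),1)
    cv2.imwrite("pics/"+name+".png",im)
E
python3 - <<'E'
import pickle;from h import *
F=pickle.load(open("f0.pkl","rb"))
crop(F["top"],288,184,125,122,4.8,"topc")
crop(F["scene"],225,185,165,140,4.2,"scenec")
E
```

```text
(no output)
```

View pics/topc.png

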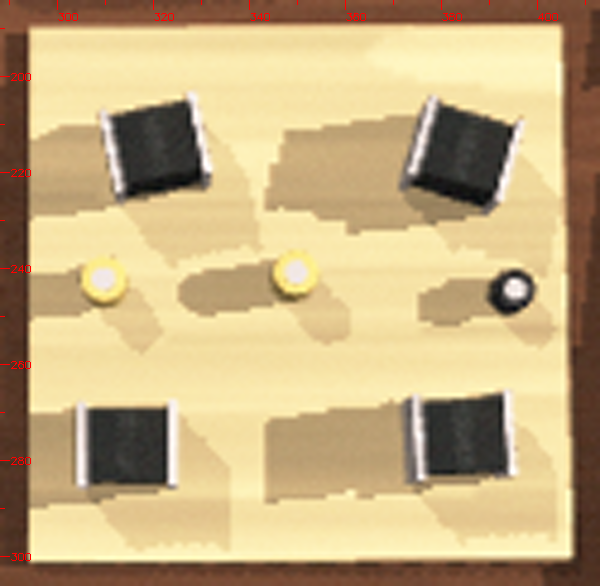

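View pics/scenec.png

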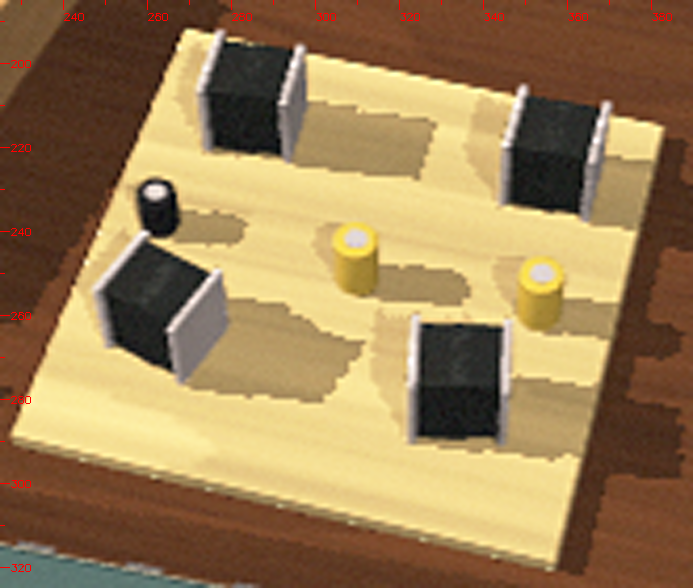

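The crops confirm four black mounts between bright steel plates. I'll fit box models to corner readings from both views, with height left free, and overlay the fit to check it.

```bash
cat > fit.py <<'E'
import pickle;from h import *
from scipy.optimize import least_squares
F=pickle.load(open("f0.pkl","rb"));T,S=F["top"],F["scene"]
a=lambda x,y:(288+x/4.8-.4,184+y/4.8-.4); b=lambda x,y:(225+x/4.2-.4,185+y/4.2-.4)
# (frame,pixel,(sx,sy,top))
P=dict(
A=[(T,a(100,112),(1,1,1)),(T,a(193,93),(1,-1,1)),(S,b(416,313),(-1,-1,1)),(S,b(510,320),(-1,1,1)),(S,b(410,441),(1,-1,0)),(S,b(505,445),(1,1,0))],
B=[(T,a(434,97),(1,1,1)),(T,a(521,119),(1,-1,1)),(S,b(146,235),(-1,-1,1)),(S,b(220,271),(-1,1,1)),(S,b(181,382),(1,1,0)),(S,b(107,345),(1,-1,0)),(S,b(98,290),(1,-1,1))],
C=[(T,a(78,403),(1,1,1)),(T,a(176,402),(1,-1,1)),(T,a(78,486),(-1,1,1)),(T,a(176,487),(-1,-1,1)),(S,b(523,88),(-1,-1,1)),(S,b(609,104),(-1,1,1)),(S,b(503,205),(1,-1,0)),(S,b(588,219),(1,1,0))],
D=[(T,a(509,391),(1,-1,1)),(T,a(517,474),(-1,-1,1)),(S,b(221,32),(-1,-1,1)),(S,b(304,46),(-1,1,1)),(S,b(206,150),(1,-1,0)),(S,b(289,160),(1,1,0))])
def corner(p,k,hx=.02,hy=.023,h=.05):
    c,s=np.cos(p[3]),np.sin(p[3]);x,y=k[0]*hx,k[1]*hy
    return np.array([p[0]+c*x-s*y,p[1]+s*x+c*y,p[2]+h*k[2]])
def fit(obs,x0,**kw):
    r=least_squares(lambda p:np.concatenate([proj(f,corner(p,k,**kw))-q for f,q,k in obs]),x0,loss="soft_l1");return r.x,np.abs(r.fun).max()
def wire(im,f,p,hx=.02,hy=.023,h=.05):
    E=[(1,1),(1,-1),(-1,-1),(-1,1)]
    w=lambda k:tuple(int(round(v*16*4)) for v in proj(f,corner(p,k,hx,hy,h)) )
    for i in range(4):
        for z in(0,1): cv2.line(im,w(E[i]+(z,)),w(E[(i+1)%4]+(z,)),(0,255,0) if z else(255,0,255),1,cv2.LINE_AA,4)
        cv2.line(im,w(E[i]+(0,)),w(E[i]+(1,)),(0,255,255),1,cv2.LINE_AA,4)
R={}
for n,o in P.items():
    m=plane(T,np.mean([q for f,q,k in o if f is T],axis=0),.062)
    R[n],e=fit(o,[m[0],m[1],.012,0]);print(n,R[n].round(4),"maxpx",e.round(2))
# tray outer rim top corners / carton inner rim
tr=[(T,(157,231),(1,1,1)),(T,(220.5,234.5),(1,-1,1)),(T,(213,333),(-1,-1,1)),(T,(147,329),(-1,1,1)),
 (S,(472,206),(-1,-1,1)),(S,(542,221),(-1,1,1)),(S,(531,313),(1,1,0)),(S,(454,294),(1,-1,0))]
R["tray"],e=fit(tr,[.55,.3,0,0],hx=.112,hy=.072,h=.022);print("tray",R["tray"].round(4),e)
ct=[(T,(455,208),(1,1,1)),(T,(520,212),(1,-1,1)),(T,(513,319),(-1,-1,1)),(T,(440,312),(-1,1,1)),(S,(188,142),(-1,-1,1)),(S,(245,180),(-1,1,1)),(S,(190,256),(1,1,0))]
R["carton"],e=fit(ct,[.55,-.3,0,0],hx=.114,hy=.074,h=.06);print("carton",R["carton"].round(4),e)
pickle.dump(R,open("fit.pkl","wb"))
o=[]
for f,(x0,y0,w,h) in((T,(145,184,380,155)),(S,(110,135,440,185))):
    im=cv2.resize(f["color"],None,fx=4,fy=4,interpolation=cv2.INTER_CUBIC)
    for n,p in R.items(): wire(im,f,p,*({"tray":(.112,.072,.022),"carton":(.114,.074,.06)}.get(n,(.02,.023,.05))))
    im=im[y0*4:(y0+h)*4,x0*4:(x0+w)*4];o.append(cv2.resize(im,(800,int(800*h/w)),interpolation=cv2.INTER_AREA))
im=np.vstack(o);im=im[:600] if im.shape[0]<=600 else cv2.resize(im,None,fx=600/im.shape[0],fy=600/im.shape[0]);cv2.imwrite("pics/ov.png",im)
E
python3 fit.py
```

```text
A [0.6402 0.0181 0.0097 0.2076] maxpx 1.1
B [ 0.6376 -0.1266  0.0092 -0.2822] maxpx 1.94
C [0.5009 0.0321 0.0108 0.0047] maxpx 1.67
D [ 0.5051 -0.1227  0.0116  0.0368] maxpx 1.77
tray [ 0.4917  0.3298 -0.0034 -0.0558] 3.2286095123074574
carton [ 0.5286 -0.3334  0.0066 -0.1707] 17.37307710716277
```

View pics/ov.png

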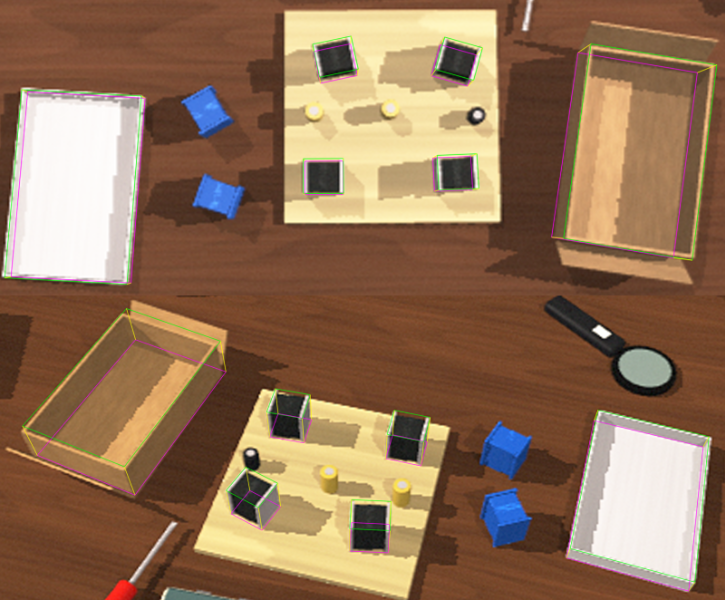

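The overlays sit on the mounts, and the fitted undersides come out at z = 9–12 mm against a board top of 12 mm, so the heights agree. The tray and carton rims fit too. Moving above mount A with my grasp yaw.

>>> servo_tool(targets=[{"xyz": [0,0,2.2],"angular": [0,0,-8.48],"claw": 8.7},{"xyz": [0,0,2.2],"angular": [0,0,-8.48],"claw": 8.7},{"xyz": [0,0,2.2],"angular": [0,0,-8.48],"claw": 8.7},{"xyz": [0,0,2.2],"angular": [0,0,-8.48],"claw": 8.7},{"xyz": [1.69,4.49,0],"angular": [0,0,0],"claw": 8.7},{"xyz": [1.69,4.49,0],"angular": [0,0,0],"claw": 8.7},{"xyz": [1.69,4.49,0],"angular": [0,0,0],"claw": 8.7},{"xyz": [1.69,4.49,0],"angular": [0,0,0],"claw": 8.7},{"xyz": [1.69,4.49,0],"angular": [0,0,0],"claw": 8.7},{"xyz": [1.69,4.49,0],"angular": [0,0,0],"claw": 8.7},{"xyz": [1.69,4.49,0],"angular": [0,0,0],"claw": 8.7},{"xyz": [1.69,4.49,0],"angular": [0,0,0],"claw": 8.7},{"xyz": [1.69,4.49,0],"angular": [0,0,0],"claw": 8.7},{"xyz": [1.69,4.49,0],"angular": [0,0,0],"claw": 8.7},{"xyz": [1.69,4.49,0],"angular": [0,0,0],"claw": 8.7},{"xyz": [1.69,4.49,0],"angular": [0,0,0],"claw": 8.7},{"xyz": [1.69,4.49,0],"angular": [0,0,0],"claw": 8.7},{"xyz": [1.69,4.49,0],"angular": [0,0,0],"claw": 8.7},{"xyz": [1.69,4.49,0],"angular": [0,0,0],"claw": 8.7},{"xyz": [0,0,0],"angular": [0,0,0],"claw": 8.7}], force=10)

```text
t: 2.1
eef_pos: [0.6418, 0.0146, 0.1595]
ee_rot: [3.141, 0.001, 0.203]
force: [-0.5, 0.4, -0.6]
width: 0.0872
gripper_force: 0.0
```

```bash
cat > plan.py <<'E'
import sys;from h import *
from station import monitor
def plan(x,y,z,yawdeg):
    s=monitor.get_state();p=s["eef_pos"];yw=s["ee_rot"][2];yt=np.radians(yawdeg)
    d=np.array([x,y,z])-p;c,n=np.cos(yt),np.sin(yt)
    t=np.array([c*d[0]+n*d[1],n*d[0]-c*d[1],-d[2]])*100
    print("t%.2f pos %s rot %s w%.4f | turn z %.2f deg then shift cm %s (xy rows>=%.1f)"%(s["t"],p.round(4),s["ee_rot"].round(3),s["width"],-np.degrees(yt-yw),t.round(2),np.hypot(*t[:2])/4.9))
if __name__=="__main__": plan(*map(float,sys.argv[1:5]))
E
python3 plan.py .6402 .0181 .042 11.9
python3 - <<'E'
import pickle;from h import *
from station import viewer
f=viewer.grab_frame("wrist");pickle.dump(f,open("w1.pkl","wb"))
import fit
E
python3 - <<'E'
import pickle,cv2
import sys;sys.path.insert(0,'.')
import io,contextlib
with contextlib.redirect_stdout(io.StringIO()):
    import os;os.chdir('.');from fit import *
f=pickle.load(open("w1.pkl","rb"));im=cv2.resize(f["color"],None,fx=4,fy=4)
p=R["A"].copy();p[2]=.012;wire(im,f,p)
cv2.imwrite("pics/w1.png",cv2.resize(im,(640,480),interpolation=cv2.INTER_AREA))
E
```

```text
t2.10 pos [0.6418 0.0146 0.1595] rot [3.141e+00 1.000e-03 2.030e-01] w0.0872 | turn z -0.24 deg then shift cm [-0.08 -0.38 11.75] (xy rows>=0.1)
A [0.6402 0.0181 0.0097 0.2076] maxpx 1.1
B [ 0.6376 -0.1266  0.0092 -0.2822] maxpx 1.94
C [0.5009 0.0321 0.0108 0.0047] maxpx 1.67
D [ 0.5051 -0.1227  0.0116  0.0368] maxpx 1.77
tray [ 0.4917  0.3298 -0.0034 -0.0558] 3.2286095123074574
carton [ 0.5286 -0.3334  0.0066 -0.1707] 17.37307710716277
```

View pics/w1.png

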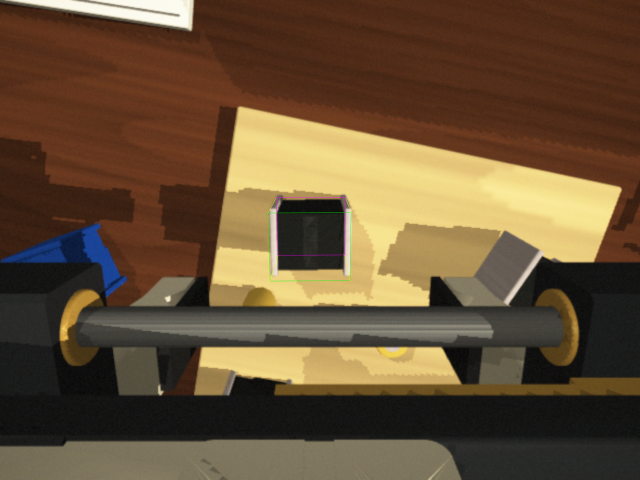

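The wrist view shows mount A at about (310,240). My wireframe matches it in yaw and laterally, but it lies about 5 px (3 mm) short along x, so I'll correct by that. Descending and squeezing at 10 N.

>>> servo_tool(targets=[{"xyz": [0.2,-0.4,2.9],"angular": [0,0,0],"claw": 8.0},{"xyz": [0,0,2.9],"angular": [0,0,0],"claw": 8.0},{"xyz": [0,0,2.9],"angular": [0,0,0],"claw": 8.0},{"xyz": [0,0,3.0],"angular": [0,0,0],"claw": 8.0},{"xyz": [0,0,0],"angular": [0,0,0],"claw": 6.5},{"xyz": [0,0,0],"angular": [0,0,0],"claw": 5.5},{"xyz": [0,0,0],"angular": [0,0,0],"claw": 4.6},{"xyz": [0,0,0],"angular": [0,0,0],"claw": 3.0},{"xyz": [0,0,0],"angular": [0,0,0],"claw": 3.0},{"xyz": [0,0,0],"angular": [0,0,0],"claw": 3.0},{"xyz": [0,0,0],"angular": [0,0,0],"claw": 3.0}], force=15)

```text
t: 3.25
eef_pos: [0.6423, 0.0233, 0.0454]
ee_rot: [3.141, -0.003, 0.208]
force: [-0.0, -3.2, 7.9]
width: 0.0437
gripper_force: 15.0
```

Mount A is at 43.7 mm with 15 N, so it is firm. Lifting it and carrying it to the first tray slot.

>>> servo_tool(targets=[{"xyz": [0,0,-1.5],"angular": [0,0,0],"claw": 3.0},{"xyz": [0,0,-3.0],"angular": [0,0,5.0],"claw": 3.0},{"xyz": [0,0,-3.6],"angular": [0,0,5.0],"claw": 3.0},{"xyz": [0,0,0],"angular": [0,0,5.1],"claw": 3.0},{"xyz": [-1.39,-4.25,0],"angular": [0,0,0],"claw": 3.0},{"xyz": [-1.39,-4.25,0],"angular": [0,0,0],"claw": 3.0},{"xyz": [-1.39,-4.25,0],"angular": [0,0,0],"claw": 3.0},{"xyz": [-1.39,-4.25,0],"angular": [0,0,0],"claw": 3.0},{"xyz": [-1.39,-4.25,0],"angular": [0,0,0],"claw": 3.0},{"xyz": [-1.39,-4.25,0],"angular": [0,0,0],"claw": 3.0},{"xyz": [-1.39,-4.25,0],"angular": [0,0,0],"claw": 3.0},{"xyz": [0,0,2.6],"angular": [0,0,0],"claw": 3.0},{"xyz": [0,0,2.6],"angular": [0,0,0],"claw": 3.0},{"xyz": [0,0,2.6],"angular": [0,0,0],"claw": 3.0},{"xyz": [0,0,0],"angular": [0,0,0],"claw": 3.0},{"xyz": [0,0,0],"angular": [0,0,0],"claw": 3.0}], force=20)

```text
t: 4.85
eef_pos: [0.5605, 0.3261, 0.0472]
ee_rot: [3.141, 0.0, -0.055]
force: [0.4, -0.1, 0.1]
width: 0.0424
gripper_force: 20.0
```

Run:
```python
import pickle;from h import *
from station import viewer
t=viewer.grab_frame("top");s=viewer.grab_frame("scene")
a=cv2.resize(t["color"][180:345,140:300],None,fx=2.5,fy=2.5);b=cv2.resize(s["color"][130:330,400:560],None,fx=2.06,fy=2.06)
h=min(a.shape[0],b.shape[0]);cv2.imwrite("pics/p1.png",np.hstack([a[:h],b[:h]]))
```

```text
(no output)
```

View pics/p1.png

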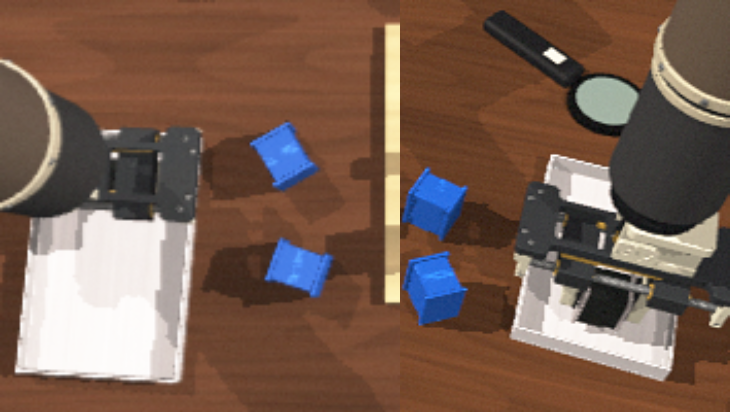

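Mount A is held upright over the tray. Setting it down, releasing, and moving over mount C.

>>> servo_tool(targets=[{"xyz": [0,0,0.7],"angular": [0,0,0],"claw": 3.0},{"xyz": [0,0,0.4],"angular": [0,0,0],"claw": 3.0},{"xyz": [0,0,0],"angular": [0,0,0],"claw": 3.0},{"xyz": [0,0,0],"angular": [0,0,0],"claw": 4.8},{"xyz": [0,0,0],"angular": [0,0,0],"claw": 5.8},{"xyz": [0,0,0],"angular": [0,0,0],"claw": 6.0},{"xyz": [0,0,-2.0],"angular": [0,0,0],"claw": 6.0},{"xyz": [0,0,-3.5],"angular": [0,0,0],"claw": 6.0},{"xyz": [0,0,-3.0],"angular": [0,0,-3.5],"claw": 8.0},{"xyz": [-0.86,4.2,0],"angular": [0,0,0],"claw": 8.0},{"xyz": [-0.86,4.2,0],"angular": [0,0,0],"claw": 8.0},{"xyz": [-0.86,4.2,0],"angular": [0,0,0],"claw": 8.0},{"xyz": [-0.86,4.2,0],"angular": [0,0,0],"claw": 8.0},{"xyz": [-0.86,4.2,0],"angular": [0,0,0],"claw": 8.0},{"xyz": [-0.86,4.2,0],"angular": [0,0,0],"claw": 8.0},{"xyz": [-0.86,4.2,0],"angular": [0,0,0],"claw": 8.0},{"xyz": [0,0,0],"angular": [0,0,0],"claw": 8.0},{"xyz": [0,0,0],"angular": [0,0,0],"claw": 8.0}], force=15)

```text
t: 6.75
eef_pos: [0.5021, 0.0309, 0.1211]
ee_rot: [-3.141, -0.001, 0.004]
force: [0.2, 0.7, -0.0]
width: 0.08
gripper_force: 0.0
```

```bash
python3 plan.py .502 .0321 .042 0.3
python3 - <<'E'
import pickle;from h import *
from station import viewer
t=viewer.grab_frame("top");f=viewer.grab_frame("wrist")
R=pickle.load(open("fit.pkl","rb"))
import io,contextlib
with contextlib.redirect_stdout(io.StringIO()): from fit import wire
im=cv2.resize(f["color"],None,fx=4,fy=4);p=R["C"].copy();p[2]=.012;wire(im,f,p)
im=cv2.resize(im,(640,480),interpolation=cv2.INTER_AREA)[100:400,140:540]
a=cv2.resize(t["color"][215:345,140:240],None,fx=300/130,fy=300/130)
cv2.imwrite("pics/p2.png",np.hstack([a,im]))
E
```

```text
t6.75 pos [0.5021 0.0309 0.1211] rot [-3.141e+00 -1.000e-03  4.000e-03] w0.0800 | turn z -0.08 deg then shift cm [-0.01 -0.12  7.91] (xy rows>=0.0)
```

View pics/p2.png

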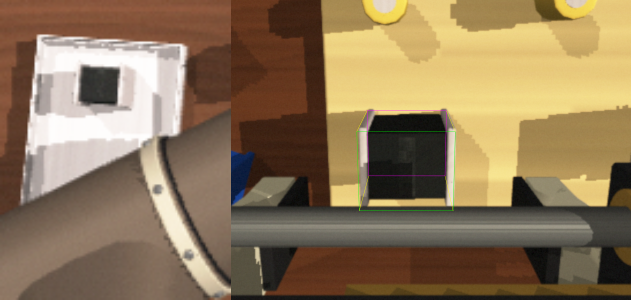

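A stands in the tray at top-crop (100,85). The wireframe covers mount C. Descending and squeezing.

>>> servo_tool(targets=[{"xyz": [0,0,2.6],"angular": [0,0,0],"claw": 8.0},{"xyz": [0,0,2.6],"angular": [0,0,0],"claw": 8.0},{"xyz": [0,0,2.6],"angular": [0,0,0],"claw": 7.0},{"xyz": [0,0,0],"angular": [0,0,0],"claw": 6.0},{"xyz": [0,0,0],"angular": [0,0,0],"claw": 5.2},{"xyz": [0,0,0],"angular": [0,0,0],"claw": 4.6},{"xyz": [0,0,0],"angular": [0,0,0],"claw": 3.0},{"xyz": [0,0,0],"angular": [0,0,0],"claw": 3.0},{"xyz": [0,0,0],"angular": [0,0,0],"claw": 3.0},{"xyz": [0,0,0],"angular": [0,0,0],"claw": 3.0}], force=15)

```text
t: 7.85
eef_pos: [0.5026, 0.0312, 0.0439]
ee_rot: [3.141, -0.002, 0.006]
force: [0.6, -5.8, 6.8]
width: 0.0347
gripper_force: 15.0
```

34.7 mm at 15 N, so C is soft. Taking it to the carton.

>>> servo_tool(targets=[{"xyz": [0,0,-1.5],"angular": [0,0,0],"claw": 3.0},{"xyz": [0,0,-3.5],"angular": [0,0,5.0],"claw": 3.0},{"xyz": [0,0,-3.5],"angular": [0,0,5.1],"claw": 3.0},{"xyz": [0.35,4.44,0],"angular": [0,0,0],"claw": 3.0},{"xyz": [0.35,4.44,0],"angular": [0,0,0],"claw": 3.0},{"xyz": [0.35,4.44,0],"angular": [0,0,0],"claw": 3.0},{"xyz": [0.35,4.44,0],"angular": [0,0,0],"claw": 3.0},{"xyz": [0.35,4.44,0],"angular": [0,0,0],"claw": 3.0},{"xyz": [0.35,4.44,0],"angular": [0,0,0],"claw": 3.0},{"xyz": [0.35,4.44,0],"angular": [0,0,0],"claw": 3.0},{"xyz": [0.35,4.44,0],"angular": [0,0,0],"claw": 3.0},{"xyz": [0,0,0],"angular": [0,0,0],"claw": 3.0},{"xyz": [0,0,0],"angular": [0,0,0],"claw": 3.0}])

```text
t: 9.15
eef_pos: [0.4684, -0.324, 0.1274]
ee_rot: [-3.141, 0.0, -0.174]
force: [0.6, 0.9, -2.2]
width: 0.0336
gripper_force: 15.0
```

```bash
python3 plan.py .4695 -.3232 .040 -9.8
python3 - <<'E'
from h import *
from station import viewer
t=viewer.grab_frame("top");s=viewer.grab_frame("scene")
a=cv2.resize(t["color"][185:345,420:540],None,fx=2.5,fy=2.5);b=cv2.resize(s["color"][120:280,100:300],None,fx=2.5,fy=2.5)
cv2.imwrite("pics/p3.png",np.hstack([a,b]))
E
```

```text
t9.15 pos [ 0.4684 -0.324   0.1274] rot [-3.141  0.    -0.174] w0.0336 | turn z -0.15 deg then shift cm [ 0.09 -0.1   8.74] (xy rows>=0.0)
```

View pics/p3.png

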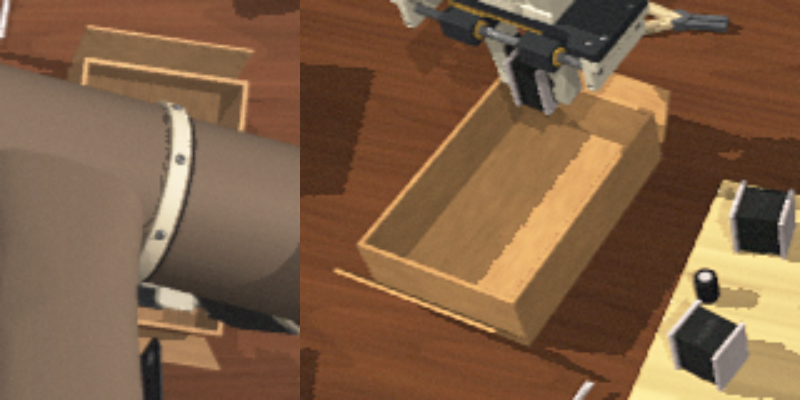

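Mount C hangs over the robot-side half of the open carton. Lowering, releasing, and moving over mount D.

>>> servo_tool(targets=[{"xyz": [0.1,-0.1,3.0],"angular": [0,0,0],"claw": 3.0},{"xyz": [0,0,3.0],"angular": [0,0,0],"claw": 3.0},{"xyz": [0,0,2.7],"angular": [0,0,0],"claw": 3.0},{"xyz": [0,0,0],"angular": [0,0,0],"claw": 3.0},{"xyz": [0,0,0],"angular": [0,0,0],"claw": 4.0},{"xyz": [0,0,0],"angular": [0,0,0],"claw": 5.0},{"xyz": [0,0,0],"angular": [0,0,0],"claw": 6.2},{"xyz": [0,0,0],"angular": [0,0,0],"claw": 6.2},{"xyz": [0,0,-2.0],"angular": [0,0,0],"claw": 6.2},{"xyz": [0,0,-3.5],"angular": [0,0,0],"claw": 6.2},{"xyz": [0,0,-3.2],"angular": [0,0,-5.9],"claw": 6.2},{"xyz": [0,0,0],"angular": [0,0,-6.0],"claw": 8.0},{"xyz": [0.9,-3.98,0],"angular": [0,0,0],"claw": 8.0},{"xyz": [0.9,-3.98,0],"angular": [0,0,0],"claw": 8.0},{"xyz": [0.9,-3.98,0],"angular": [0,0,0],"claw": 8.0},{"xyz": [0.9,-3.98,0],"angular": [0,0,0],"claw": 8.0},{"xyz": [0.9,-3.98,0],"angular": [0,0,0],"claw": 8.0},{"xyz": [0,0,0],"angular": [0,0,0],"claw": 8.0},{"xyz": [0,0,0],"angular": [0,0,0],"claw": 8.0}])

```text
t: 11.15
eef_pos: [0.5084, -0.1209, 0.1283]
ee_rot: [-3.142, -0.001, 0.039]
force: [0.0, -0.7, 0.4]
width: 0.08
gripper_force: 0.0
```

```bash
python3 plan.py .507 -.1227 .042 2.1
python3 - <<'E'
import pickle;from h import *
from station import viewer
t=viewer.grab_frame("scene");f=viewer.grab_frame("wrist")
R=pickle.load(open("fit.pkl","rb"))
import io,contextlib
with contextlib.redirect_stdout(io.StringIO()): from fit import wire
im=cv2.resize(f["color"],None,fx=4,fy=4);p=R["D"].copy();p[2]=.012;wire(im,f,p)
im=cv2.resize(im,(640,480),interpolation=cv2.INTER_AREA)[100:400,140:540]
a=cv2.resize(t["color"][120:280,100:300],None,fx=300/160,fy=300/160)
cv2.imwrite("pics/p4.png",np.hstack([a,im]))
E
```

```text
t11.15 pos [ 0.5084 -0.1209  0.1283] rot [-3.142e+00 -1.000e-03  3.900e-02] w0.0800 | turn z 0.16 deg then shift cm [-0.15  0.18  8.63] (xy rows>=0.0)
```

View pics/p4.png

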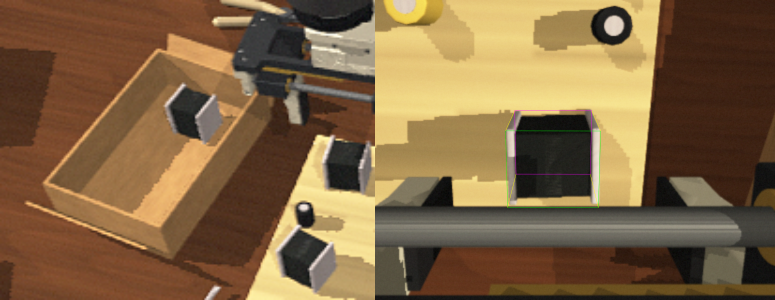

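C stands in the carton at scene-crop (192,112), and the wireframe matches mount D. Squeezing D.

>>> servo_tool(targets=[{"xyz": [0,0,2.8],"angular": [0,0,0],"claw": 8.0},{"xyz": [0,0,2.9],"angular": [0,0,0],"claw": 8.0},{"xyz": [0,0,2.8],"angular": [0,0,0],"claw": 7.0},{"xyz": [0,0,0],"angular": [0,0,0],"claw": 6.0},{"xyz": [0,0,0],"angular": [0,0,0],"claw": 5.2},{"xyz": [0,0,0],"angular": [0,0,0],"claw": 4.6},{"xyz": [0,0,0],"angular": [0,0,0],"claw": 3.0},{"xyz": [0,0,0],"angular": [0,0,0],"claw": 3.0},{"xyz": [0,0,0],"angular": [0,0,0],"claw": 3.0},{"xyz": [0,0,0],"angular": [0,0,0],"claw": 3.0}], force=15)

```text
t: 12.25
eef_pos: [0.509, -0.1219, 0.044]
ee_rot: [3.141, -0.003, 0.038]
force: [-1.1, -1.8, 7.7]
width: 0.0435
gripper_force: 15.0
```

43.5 mm, so D is firm. Carrying it to the tray.

>>> servo_tool(targets=[{"xyz": [0,0,-1.5],"angular": [0,0,0],"claw": 3.0},{"xyz": [0,0,-3.2],"angular": [0,0,2.7],"claw": 3.0},{"xyz": [0,0,-3.5],"angular": [0,0,2.6],"claw": 3.0},{"xyz": [-0.73,-4.5,0],"angular": [0,0,0],"claw": 3.0},{"xyz": [-0.73,-4.5,0],"angular": [0,0,0],"claw": 3.0},{"xyz": [-0.73,-4.5,0],"angular": [0,0,0],"claw": 3.0},{"xyz": [-0.73,-4.5,0],"angular": [0,0,0],"claw": 3.0},{"xyz": [-0.73,-4.5,0],"angular": [0,0,0],"claw": 3.0},{"xyz": [-0.73,-4.5,0],"angular": [0,0,0],"claw": 3.0},{"xyz": [-0.73,-4.5,0],"angular": [0,0,0],"claw": 3.0},{"xyz": [-0.73,-4.5,0],"angular": [0,0,0],"claw": 3.0},{"xyz": [-0.73,-4.5,0],"angular": [0,0,0],"claw": 3.0},{"xyz": [-0.73,-4.5,0],"angular": [0,0,0],"claw": 3.0},{"xyz": [0,0,2.8],"angular": [0,0,0],"claw": 3.0},{"xyz": [0,0,2.8],"angular": [0,0,0],"claw": 3.0},{"xyz": [0,0,2.4],"angular": [0,0,0],"claw": 3.0},{"xyz": [0,0,0],"angular": [0,0,0],"claw": 3.0},{"xyz": [0,0,0],"angular": [0,0,0],"claw": 3.0}], force=20)

```text
t: 14.05
eef_pos: [0.46, 0.3316, 0.0449]
ee_rot: [3.141, 0.0, -0.055]
force: [0.1, 0.6, -1.4]
width: 0.0427
gripper_force: 20.0
```

>>> servo_tool(targets=[{"xyz": [0,0,0.5],"angular": [0,0,0],"claw": 3.0},{"xyz": [0,0,0.4],"angular": [0,0,0],"claw": 3.0},{"xyz": [0,0,0],"angular": [0,0,0],"claw": 3.0},{"xyz": [0,0,0],"angular": [0,0,0],"claw": 4.8},{"xyz": [0,0,0],"angular": [0,0,0],"claw": 6.0},{"xyz": [0,0,0],"angular": [0,0,0],"claw": 6.0},{"xyz": [0,0,-2.0],"angular": [0,0,0],"claw": 6.0},{"xyz": [0,0,-3.5],"angular": [0,0,0],"claw": 6.0},{"xyz": [0,0,-3.4],"angular": [0,0,6.5],"claw": 6.0},{"xyz": [0,0,0],"angular": [0,0,6.5],"claw": 8.0}])

```text
t: 15.05
eef_pos: [0.4621, 0.3339, 0.1298]
ee_rot: [-3.134, -0.004, -0.286]
force: [0.9, 1.1, -0.4]
width: 0.0639
gripper_force: 0.0
```

>>> servo_tool(targets=[{"xyz": [2.73,3.54,0],"angular": [0,0,0],"claw": 8.0},{"xyz": [2.73,3.54,0],"angular": [0,0,0],"claw": 8.0},{"xyz": [2.73,3.54,0],"angular": [0,0,0],"claw": 8.0},{"xyz": [2.73,3.54,0],"angular": [0,0,0],"claw": 8.0},{"xyz": [2.73,3.54,0],"angular": [0,0,0],"claw": 8.0},{"xyz": [2.73,3.54,0],"angular": [0,0,0],"claw": 8.0},{"xyz": [2.73,3.54,0],"angular": [0,0,0],"claw": 8.0},{"xyz": [2.73,3.54,0],"angular": [0,0,0],"claw": 8.0},{"xyz": [2.73,3.54,0],"angular": [0,0,0],"claw": 8.0},{"xyz": [2.73,3.54,0],"angular": [0,0,0],"claw": 8.0},{"xyz": [2.73,3.54,0],"angular": [0,0,0],"claw": 8.0},{"xyz": [0,0,0],"angular": [0,0,0],"claw": 8.0},{"xyz": [0,0,0],"angular": [0,0,0],"claw": 8.0}])

```text
t: 16.35
eef_pos: [0.6398, -0.1273, 0.1242]
ee_rot: [3.141, 0.001, -0.285]
force: [-0.2, 0.7, 0.5]
width: 0.0801
gripper_force: 0.0
```

```bash
python3 plan.py .6396 -.1266 .042 -16.2
python3 - <<'E'
import pickle;from h import *
from station import viewer
f=viewer.grab_frame("wrist");pickle.dump(f,open("w4.pkl","wb"))
R=pickle.load(open("fit.pkl","rb"))
import io,contextlib
with contextlib.redirect_stdout(io.StringIO()): from fit import corner
for dx in(0,.002,.004):
    p=R["B"].copy();p[2]=.012;p[0]+=dx
    print("pred top corners",[proj(f,corner(p,k)).round(0).tolist() for k in((1,1,1),(1,-1,1),(-1,-1,1),(-1,1,1))])
# column/row profile of dark block: largest black blob near the prediction
g=cv2.cvtColor(f["color"],cv2.COLOR_BGR2GRAY)
q=np.mean([proj(f,corner(p,k)) for k in((1,1,1),(1,-1,1),(-1,-1,1),(-1,1,1))],axis=0)
n,l,st,ce=cv2.connectedComponentsWithStats((g<70).astype(np.uint8));i=l[int(q[1]),int(q[0])];print(q,st[i])
c=(l==i).astype(np.uint8);cnt=max(cv2.findContours(c,0,2)[0],key=cv2.contourArea);print(cv2.minAreaRect(cnt))
E
```

```text
t16.35 pos [ 0.6398 -0.1273  0.1242] rot [ 3.141e+00  1.000e-03 -2.850e-01] w0.0801 | turn z -0.12 deg then shift cm [-0.04 -0.06  8.22] (xy rows>=0.0)
pred top corners [[267.0, 232.0], [364.0, 232.0], [362.0, 310.0], [270.0, 310.0]]
pred top corners [[266.0, 228.0], [363.0, 228.0], [361.0, 306.0], [269.0, 307.0]]
pred top corners [[265.0, 224.0], [362.0, 224.0], [360.0, 303.0], [267.0, 303.0]]
[313.48059966 263.59704607] [ 276  215   78   84 6230]
((314.4999694824219, 256.5), (76.99998474121094, 82.99998474121094), 0.0)
```

The dark block is square to the jaws and centred at column 314.5, against a predicted 315. Squeezing B.

>>> servo_tool(targets=[{"xyz": [0.1,0,2.7],"angular": [0,0,0],"claw": 8.0},{"xyz": [0,0,2.7],"angular": [0,0,0],"claw": 8.0},{"xyz": [0,0,2.7],"angular": [0,0,0],"claw": 7.0},{"xyz": [0,0,0],"angular": [0,0,0],"claw": 6.0},{"xyz": [0,0,0],"angular": [0,0,0],"claw": 5.2},{"xyz": [0,0,0],"angular": [0,0,0],"claw": 4.6},{"xyz": [0,0,0],"angular": [0,0,0],"claw": 3.0},{"xyz": [0,0,0],"angular": [0,0,0],"claw": 3.0},{"xyz": [0,0,0],"angular": [0,0,0],"claw": 3.0},{"xyz": [0,0,0],"angular": [0,0,0],"claw": 3.0}], force=15)

```text
t: 17.4
eef_pos: [0.6416, -0.1273, 0.0455]
ee_rot: [3.141, -0.002, -0.282]
force: [-1.5, -5.1, 7.6]
width: 0.0344
gripper_force: 15.0
```

34.4 mm, so B is soft. Carrying it to the carton.

>>> servo_tool(targets=[{"xyz": [0,0,-1.5],"angular": [0,0,0],"claw": 3.0},{"xyz": [0,0,-3.6],"angular": [0,0,-3.2],"claw": 3.0},{"xyz": [0,0,-3.6],"angular": [0,0,-3.2],"claw": 3.0},{"xyz": [-0.73,4.45,0],"angular": [0,0,0],"claw": 3.0},{"xyz": [-0.73,4.45,0],"angular": [0,0,0],"claw": 3.0},{"xyz": [-0.73,4.45,0],"angular": [0,0,0],"claw": 3.0},{"xyz": [-0.73,4.45,0],"angular": [0,0,0],"claw": 3.0},{"xyz": [-0.73,4.45,0],"angular": [0,0,0],"claw": 3.0},{"xyz": [0,0,0],"angular": [0,0,0],"claw": 3.0},{"xyz": [0,0,0],"angular": [0,0,0],"claw": 3.0}])

```text
t: 18.4
eef_pos: [0.5665, -0.3405, 0.1312]
ee_rot: [-3.141, -0.001, -0.173]
force: [0.7, -0.0, -1.8]
width: 0.034
gripper_force: 15.0
```

>>> servo_tool(targets=[{"xyz": [0,0,3.0],"angular": [0,0,0],"claw": 3.0},{"xyz": [0,0,3.0],"angular": [0,0,0],"claw": 3.0},{"xyz": [0,0,2.9],"angular": [0,0,0],"claw": 3.0},{"xyz": [0,0,0],"angular": [0,0,0],"claw": 3.0},{"xyz": [0,0,0],"angular": [0,0,0],"claw": 4.0},{"xyz": [0,0,0],"angular": [0,0,0],"claw": 5.0},{"xyz": [0,0,0],"angular": [0,0,0],"claw": 6.2},{"xyz": [0,0,0],"angular": [0,0,0],"claw": 6.2},{"xyz": [0,0,-2.0],"angular": [0,0,0],"claw": 6.2},{"xyz": [0,0,-3.5],"angular": [0,0,0],"claw": 6.2},{"xyz": [0,0,-4.5],"angular": [0,0,0],"claw": 6.2},{"xyz": [0,4.0,-3.0],"angular": [0,0,0],"claw": 6.2},{"xyz": [-3.0,-4.0,0],"angular": [0,0,0],"claw": 6.2},{"xyz": [-3.0,-4.0,0],"angular": [0,0,0],"claw": 6.2},{"xyz": [-3.0,-4.0,0],"angular": [0,0,0],"claw": 6.2},{"xyz": [-3.0,-4.0,0],"angular": [0,0,0],"claw": 6.2},{"xyz": [-1.0,-4.0,0],"angular": [0,0,0],"claw": 6.2},{"xyz": [0,-4.0,0],"angular": [0,0,0],"claw": 6.2},{"xyz": [0,0,0],"angular": [0,0,0],"claw": 6.2},{"xyz": [0,0,0],"angular": [0,0,0],"claw": 6.2}])

```text
t: 20.4
eef_pos: [0.4734, -0.1194, 0.1725]
ee_rot: [-3.141, -0.002, -0.168]
force: [-0.6, -0.1, 0.1]
width: 0.062
gripper_force: 0.0
```

Run:
```python
import pickle;from h import *
from station import viewer,monitor
s=monitor.get_state();print(s["t"],s["eef_pos"].round(3),s["force"].round(1),s["width"])
R=pickle.load(open("fit.pkl","rb"))
F0=pickle.load(open("f0.pkl","rb"))
for n in("top","scene"):
    f=viewer.grab_frame(n);g=f["color"].max(axis=2)
    for b,fl,hx,hy in(("tray",.002,.112,.072),("carton",.004,.105,.065)):
        p=R[b];c,sn=np.cos(p[3]),np.sin(p[3])
        poly=np.array([proj(f,np.array([p[0]+c*i*hx-sn*j*hy,p[1]+sn*i*hx+c*j*hy,fl+.03])) for i,j in((1,1),(1,-1),(-1,-1),(-1,1))]).astype(np.int32)
        m=np.zeros(g.shape,np.uint8);cv2.fillPoly(m,[poly],1)
        k,l,st,ce=cv2.connectedComponentsWithStats(((g<62)&(m>0)).astype(np.uint8))
        for i in range(1,k):
            if st[i,4]>80:
                # top view: blob is mostly the top face
                X=plane(f,ce[i],fl+(.05 if n=="top" else .03));d=X[:2]-p[:2]
                print(n,b,"area",st[i,4],"px",ce[i].round(0),"bbox",st[i,2:4],"local mm",(1000*np.array([c*d[0]+sn*d[1],-sn*d[0]+c*d[1]])).round(0))
    # bystander change: board centre strip with caps
    if n=="scene":
        y0,y1,x0,x1=215,265,250,365
        print("cap strip mean diff",np.abs(f["color"][y0:y1,x0:x1].astype(int)-F0[n]["color"][y0:y1,x0:x1]).mean().round(1))
```

```text
20.4 [ 0.473 -0.119  0.173] [-0.6 -0.1  0.1] 0.06199339761355405
top tray area 224 px [183. 252.] bbox [16 16] local mm [64. -1.]
top tray area 226 px [179. 298.] bbox [18 15] local mm [-36.  -1.]
top carton area 230 px [481. 249.] bbox [17 18] local mm [33.  0.]
scene tray area 479 px [503. 237.] bbox [26 29] local mm [-31.  -1.]
scene tray area 517 px [498. 278.] bbox [26 30] local mm [71. -0.]
scene carton area 329 px [200. 179.] bbox [21 27] local mm [-55.  -9.]
scene carton area 342 px [174. 209.] bbox [23 28] local mm [ 41. -10.]
cap strip mean diff 36.8
```

All four are where intended. Quick check that the capacitors have not moved, then hand in.

Run:
```python
import pickle;from h import *
from station import viewer,order
F0=pickle.load(open("f0.pkl","rb"))
for n,cs in(("scene",[(262,234),(309,246),(353,256),(188,322),(240,128),(500,178)]),("top",[(309,243),(349,242),(395,245),(429,150),(470,383),(185,380)])):
    f=viewer.grab_frame(n)
    for x,y in cs:
        t=F0[n]["color"][y-12:y+12,x-9:x+9];w=f["color"][y-32:y+32,x-29:x+29]
        _,v,_,l=cv2.minMaxLoc(cv2.matchTemplate(w,t,cv2.TM_CCOEFF_NORMED));print(n,(x,y),"score %.2f shift"%v,l[0]-20,l[1]-20)
```

```text
scene (262, 234) score 0.87 shift 0 0
scene (309, 246) score 1.00 shift 0 0
scene (353, 256) score 0.93 shift 0 0
scene (188, 322) score 0.99 shift 0 0
scene (240, 128) score 0.71 shift -7 0
scene (500, 178) score 1.00 shift 0 0
top (309, 243) score 1.00 shift 0 0
top (349, 242) score 0.99 shift 0 0
top (395, 245) score 0.63 shift 0 0
top (429, 150) score 1.00 shift 0 0
top (470, 383) score 0.99 shift 0 0
top (185, 380) score 0.47 shift 0 1
```

```bash
python3 -c "
from station import order
print(order.job_done())"
```

```text
the job is handed in; nothing more can be done
None
```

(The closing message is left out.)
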